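Screw the dust cover back onto the cleaned microscope objective

TASK

The spare microscope objective that stands open on the storage plate has just been cleaned: put its dust cover back on. Lower the loose cover over it without bumping the lens and, if it has not dropped into the thread by itself, turn it backward (counter-clockwise from above) under light pressure until it drops in; then screw it forward (clockwise) fully home, so that it is held tight on its rubber seal and level. Never force it, and leave the things lying about where they are.

Things in the scene. Friction and masses are not known exactly. Their poses are not given: they have to be found in the camera images.
- cover: The loose screw-on dust cover, standing mouth down on the worktop: black ribbed screw skirt (53 mm across, lowest 18 mm), clear tube above (44 mm across), solid black ribbed grip cap on top (45 mm across, 62 to 82 mm above the rim). 82 mm high, about 60 g. Origin: centre of the open rim, z up to the cap. Hollow for the lowest 62 mm: mouth 48 mm wide, tube 40 mm inside.
- cover_grip (a point): Point on the cover's axis in the middle of the grip cap, 72 mm above the rim: the height at which to grip. Hold it firmly (30 N or more), or it slips in the turn.
- cover_lugs (a point): Point on the cover's axis 4.5 mm above the rim, level with the three small lugs inside the skirt, 120 degrees apart (their angle about the axis is not told). Free bore between the lugs 41 mm.
- collar: The fixed bare-metal threaded collar of the OPEN place on the storage plate (it may be the left or the right one). Origin: on its axis on the plate's top face, 18 mm above the worktop, z up. Core 39 mm across, its bevelled top 16 mm above the origin; 45 mm across the thread.
- thread_top (a point): On the collar's axis, level with the top of the thread, 13 mm above the collar's origin. Three-start right-hand thread (clockwise from above screws down). Each 120 degrees: a ridge falling clockwise by 3.6 mm over 89 degrees to an upright stop rib 13 mm high (7 degrees), then an open gap of 24 degrees (10 wider than a lug). The thread's angle about the axis differs each time and is not shown by any pose.
- seal_top (a point): On the collar's axis, level with the top of the unpressed springy black rubber seal ring round its foot (55 mm across, 2.4 N per mm), 4 mm above the collar's origin. Height of the cover's rim above the origin: 6 to 10.5 mm while the lugs lie on ridges or ribs (turned forward there it only jams); 4 mm once it has dropped into the gaps, 2 to 3.5 mm if lightly pressed too.
- home_rim (a point): On the collar's axis, 1.5 mm above its origin: where the cover's rim is when screwed home. From the drop this takes about 1.4 to 1.9 rad clockwise, until the lugs meet the stop ribs and the turning moment jumps from under 0.2 to 0.3 N m and more.
- objective: The objective fixed upright on that collar, lens up: a steel barrel 25 mm across, its lens tip on the axis 55 mm above the collar's origin. Same origin and axes as the collar. Do not bump it.
- covered_objective: The second place on the plate, 110 mm from the first: an equal objective already under its fixed cover, screwed home (53 mm across, top 101.5 mm above the worktop). Only a neighbour; carry the loose cover over it or round it. Origin: on its axis on the plate's top face.
- storage_plate: The fixed grey steel plate on rubber feet that carries both places: 88 x 210 mm, top 18 mm above the worktop. Origin: centre of its underside at worktop height; the places lie 55 mm to either side along its y axis.
- blower: Bystander: standing red rubber dust blower, 51 mm across, 96 mm high. Origin: centre of its underside.
- tissue_book: Bystander: flat teal booklet of lens tissue, 65 x 100 x 9 mm. Origin: centre of its underside.
- petri_dish: Bystander: covered round petri dish, 62 mm across, 15 mm high. Origin: centre of its underside.

How it is judged (in metres and radians):
On the way:
1. the cover has dropped into the thread: around the collar with its rim less than 5 mm above the collar's origin (horizontal distance between cover and collar below 0.004 m and z of cover in the frame of collar below 0.005 m), for 0.1 s.
At the end, for the whole second after the job is handed in: the cover is screwed home and stays there by itself: its rim less than 2.2 mm above the collar's origin (home is about 1.5 mm), within 3 mm of the collar's axis, level within 0.05 rad, at rest (horizontal distance between cover and collar below 0.003 m and z of cover in the frame of collar below 0.0022 m and angle between cover's own z axis and vertical below 0.05 rad and linear speed of cover below 0.01 m/s); the robot touches nothing.
It fails at once if the cover is forced before it has dropped in: with its rim over 5.5 mm above the collar's origin it presses on the collar and thread with more than 45 N (all contacts added up) (z of cover in the frame of collar above 0.0055 m and contact force between cover and collar above 45 N).
It fails at once if the cover is overtightened: it presses on the collar, thread and seal with more than 90 N (all contacts added up) (contact force between cover and collar above 90 N).
It fails at once if the objective is bumped: the cover or the fingers press on it with more than 3 N (contact force between any of cover, the fingers and objective above 3 N).
It fails at once if a bystander is moved by more than 30 mm (distance of any of blower, tissue_book, petri_dish from where it was at the start of the episode above 0.03 m).
It also fails if it takes over 64 s, if anything falls off the work surface, if the arm or the gripper's body presses on something with over 40 N, if the wrist force passes 120 N, or if a joint passes its speed limit or range.

ROBOT

A 6-joint arm with a two-finger parallel gripper is mounted at the origin on a cart in front of the work surface, level with it; the furniture and walls round the work are solid. World frame = base frame: x ahead of the robot, y to its left, z up, the work surface at z = 0. Lengths are in m, angles in degrees, forces in N, time in s.
With the tool pointing down it reaches from about 0.375 to 0.75 m from the base axis. Payload 9 kg.
Tool frame: the origin (TCP) lies where the fingers leave the gripper's body, on its centre line; the fingertips stand 73 mm ahead of it and the grasp point (between the pads) lies 54 mm ahead of it (robot.tip_reach is the distance from the TCP to the fingertips, in m); z points along the fingers, y is the line along which they close (so a half turn about z gives the same grasp; the last joint's range is limited). The gripper opens to 85 mm and grips with 20 to 120 N. Pads are 22 mm wide; open, the fingers measure 114 mm over their backs; the gripper's body (76 mm by 85 mm) begins 54 mm behind the grasp point. The pads swing forward as they close: fully open they stand 13 mm farther back than shut.
Start: joints at [-76.358, 5.964, 5.575, 89.605, 0, 77.527], TCP at [0.264, -0.539, 0.304] pointing down, gripper open.
Joint ranges: [-171.21, 171.21], [-48.23, 106.86], [-62.78, 66.21], [-105.2, 120.99], [-86.42, 89.51], [-180, 180]. Speed limits (degrees/s): [127.2, 127.2, 147.25, 180, 180, 180].

INTERFACE

Orientations are given as [roll, pitch, yaw] about the fixed x, y, z axes, in that order (R = Rz(yaw) Ry(pitch) Rx(roll)).
In Python, from plant import robot gives the robot as it stands. Calls block until the motion is done:
- robot.move_pose(position, orientation): joint-space move of the TCP to a pose.
- robot.line_to(position, vel=0.15, rotation=None, guard=None): straight line of the TCP; rotation=None keeps the orientation; vel is the mean speed in m/s. With guard (N) it stops when the force on the tool has changed by that much, and returns True; else False.
- robot.goto_joints(angles): joint-space move.
- robot.set_gripper(opening): finger opening in m; the grip force is fixed at half the most; returns when the fingers have stopped.
- robot.pause(seconds).
- robot.ik(position, orientation): joint angles nearest the present ones, or None.
- robot.observe(): the state.
- robot.grab_frame(name): name is "scene" or "top" or "wrist"; returns the picture (420x560x3 uint8, blue, green, red); there is no depth.
- robot.get_calibration(name): a dict with "vertical_fov" (degrees; the focal length in pixels is half the picture's height over the tangent of half this angle, whatever the lens; pixels are square), "cx", "cy" (the principal point, pixels), "k1" (the pictures are not rectified: a ray, as slopes to the right and down, at radius r is drawn at 1 + k1 r^2 times it, then the intrinsics apply), "rvec" (rotation vector, rad) and "tvec" (3), from world to camera coordinates, as OpenCV has them. Camera axes: x right, y down, z forward; pixel columns grow to the right and rows downward; lengths in m; the calibration is good to about 2 mm. A picture is of the moment at which its call begins: read the wrist's pose just before it. get_calibration takes no time and is no camera call; for the wrist camera it gives the pose at the moment of the call.
A pose or a line that the arm cannot do raises robot.IKError and nothing moves.
- robot.job_done(): hands the job in; it is judged then, once.
The state is a dict: "time": time; "q": joint angles; "qvel": joint speeds; "joint_torque": joint torques, N m; "tool_pos": TCP position; "tcp_rot": TCP orientation; "ft_force": force on the tool from outside, world axes, zero at the start; "torque": the same for the moment, N m; "gripper_width": finger opening in m; "gripper_force": force on a finger pad.
Only numpy, scipy, OpenCV 4.12 (cv2) and the standard library are available. Lean on these libraries where they do the work, as an engineer would, in place of code of your own. Each camera call takes 0.05 s, during which the arm holds its last target. There are 200 camera calls.

## Working session

There is one attempt and no reset: what is moved stays moved. The work goes in short steps, each a Python script; the robot and the scene stay as the last script left them, time stands still between calls to the robot, and variables do not carry over. Pictures are saved under pics/ and viewed, at most 10 in all, crops included, and the job is handed in when it is done.

```bash
ls; mkdir -p pics; python3 - <<'E'
from plant import robot
import cv2,numpy as np
a=robot.grab_frame("scene");b=robot.grab_frame("top")
cv2.imwrite("pics/scene.png",a);cv2.imwrite("pics/top.png",b)
for n in("scene","top","wrist"):print(n,robot.get_calibration(n))
print(robot.observe())
E
```

```text
pics
scene {'vertical_fov': 49.67362656937526, 'cx': 277.42299767949675, 'cy': 213.6026145834907, 'k1': -0.14695965932427998, 'rvec': array([ 1.86144989, -0.90158337,  0.5619855 ]), 'tvec': array([-0.50689373,  0.22024375,  0.7363382 ])}
top {'vertical_fov': 55.679126366660945, 'cx': 276.52164354393705, 'cy': 206.70187955452698, 'k1': -0.07332841055330179, 'rvec': array([ 2.16029681, -2.19455091,  0.09062581]), 'tvec': array([-0.15742873,  0.58647072,  0.91154723])}
wrist {'vertical_fov': 68.80061181370503, 'cx': 281.22116483441556, 'cy': 208.75583261641754, 'k1': -0.00861581809333479, 'rvec': array([-2.418217  ,  1.50824635,  0.2547397 ]), 'tvec': array([-0.59944163, -0.04264457,  0.3817524 ])}
{'time': 0.1, 'q': array([-7.63585163e+01,  5.99696360e+00,  5.53129495e+00,  8.96024504e+01,
       -3.02282891e-04,  7.75259980e+01]), 'qvel': array([-0.11316823, -0.07487754,  0.17553627, -0.05105143,  0.10756072,
        0.10926761]), 'joint_torque': array([ 7.46090227e-03, -5.58211684e+01,  5.04715776e+01,  1.32039073e-02,
       -1.95639841e-04, -4.02952210e-06]), 'tool_pos': array([ 0.26406135, -0.53854485,  0.30317985]), 'tcp_rot': array([-1.79933424e+02, -1.44183247e-02,  2.61154776e+01]), 'ft_force': array([-0.14815259,  0.91050798, -0.49510179]), 'torque': array([ 0.02806665, -0.02864476, -0.04362588]), 'gripper_force': 0.0, 'gripper_width': 0.08534873370290064}
```

View pics/top.png

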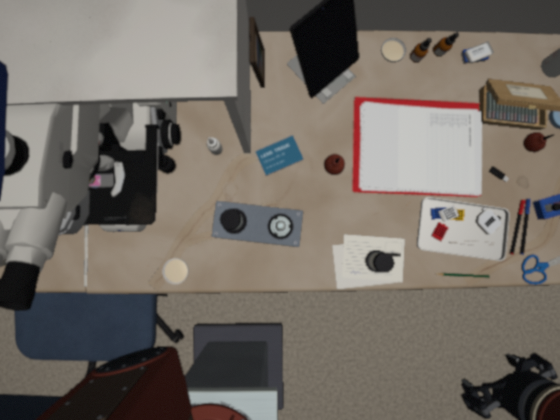

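View pics/scene.png

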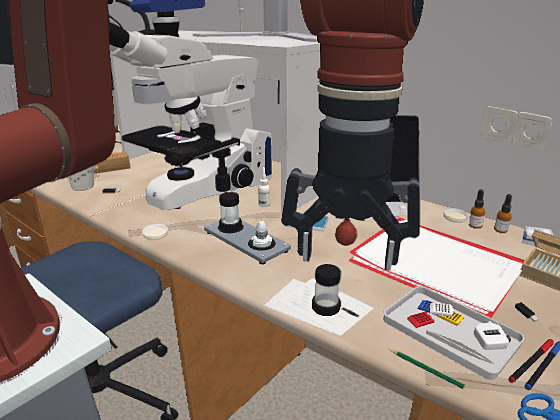

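The top view shows the open collar at about (280,226), the covered one at (233,220), the loose cover at about (379,261) and the blower at (334,164). Next I cast rays to get positions.

```bash
cat > h.py <<'E'
import numpy as np,cv2
from plant import robot
def ray(cal,uv):
    f=210/np.tan(np.radians(cal["vertical_fov"]/2))
    p=np.array([(uv[0]-cal["cx"])/f,(uv[1]-cal["cy"])/f]);q=p.copy()
    for _ in range(20):q=p/(1+cal["k1"]*(q@q))
    R=cv2.Rodrigues(np.array(cal["rvec"]))[0]
    return -R.T@cal["tvec"],R.T@np.array([q[0],q[1],1])
def onz(cal,uv,z):
    o,d=ray(cal,uv);return o+d*(z-o[2])/d[2]
def proj(cal,P):
    f=210/np.tan(np.radians(cal["vertical_fov"]/2))
    c=cv2.Rodrigues(np.array(cal["rvec"]))[0]@np.asarray(P,float)+cal["tvec"];s=c[:2]/c[2];s=s*(1+cal["k1"]*(s@s))
    return np.array([s[0]*f+cal["cx"],s[1]*f+cal["cy"]])
E
python3 - <<'E'
from h import *
np.set_printoptions(precision=4,suppress=True)
b=cv2.imread("pics/top.png");t=robot.get_calibration("top");s=robot.get_calibration("scene")
c=b[180:300,200:420]
cv2.imwrite("pics/topcrop.png",cv2.resize(c,None,fx=3.6,fy=3.6,interpolation=cv2.INTER_CUBIC))
print("cam",ray(t,(280,210))[0])
print("open",onz(t,(280,226),.073),onz(t,(281,226),.034),"covered",onz(t,(233,220),.1015),"cover",onz(t,(379,261),.082))
print("cover scene",onz(s,(327,272),.082),"open scene",onz(s,(263,228),.073),"covered scene",onz(s,(228.5,197),.1015),"blower",onz(t,(334,164),.05))
# plate mask
hsv=cv2.cvtColor(b,cv2.COLOR_BGR2HSV)
print(hsv[210,260],hsv[222,256],b[222,256])
E
```

```text
cam [ 0.5048 -0.1673  0.9575]
open [ 0.5366 -0.1737  0.073 ] [ 0.538  -0.1763  0.034 ] covered [ 0.5501 -0.0724  0.1015] cover [ 0.4558 -0.3899  0.082 ]
cover scene [ 0.4463 -0.4038  0.082 ] open scene [ 0.5174 -0.1981  0.073 ] covered scene [ 0.544  -0.0733  0.1015] blower [ 0.6789 -0.3013  0.05  ]
[106  30 111] [106  29 113] [113 106 100]
```

View pics/topcrop.png

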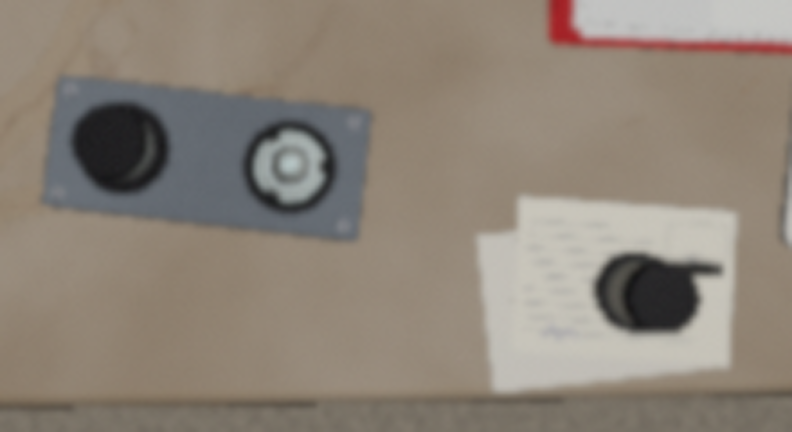

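```bash
python3 - <<'E'
from h import *
np.set_printoptions(precision=4,suppress=True)
o=robot.observe();w=robot.get_calibration("wrist")
from scipy.spatial.transform import Rotation as Ro
T=Ro.from_euler("xyz",o["tcp_rot"],degrees=True).as_matrix();c,d=ray(w,(w["cx"],w["cy"]))
print("cam in tool",T.T@(c-o["tool_pos"]),"axis",T.T@d)
t=robot.get_calibration("top")
print("cap",onz(t,(383.3,262),.082),"skirt",onz(t,(376.4,261),.012),"lens",onz(t,(280.6,225.3),.073))
P=np.array([.537,-.177]); q1=np.degrees(np.arctan2(P[1],P[0]))
import json; L=[]
for i,q6 in enumerate((-80,100)):
    robot.move_pose([P[0],P[1],.30],[180,0,q1-q6+180]); robot.pause(.3)
    o=robot.observe();w=robot.get_calibration("wrist");im=robot.grab_frame("wrist")
    cv2.imwrite(f"pics/col{i}.png",im);L.append({k:np.asarray(v).tolist() for k,v in w.items()})
    print(o["time"],o["q"],o["tool_pos"],o["tcp_rot"],proj(w,[*P,.034]))
json.dump(L,open("col.json","w"))
cv2.imwrite("pics/cols.png",cv2.resize(np.hstack([cv2.imread("pics/col%d.png"%i) for i in(0,1)]),(800,300)))
E
```

```text
cam in tool [ 0.0836  0.0003 -0.0706] axis [-0.326  -0.0008  0.9454]
cap [ 0.4534 -0.3994  0.082 ] skirt [ 0.452  -0.4015  0.012 ] lens [ 0.5382 -0.1751  0.073 ]
2.925 [-31.5108  -0.1388  -1.1296  89.0107   0.0013 -93.2449] [ 0.537  -0.1772  0.3   ] [ 179.9986    0.0014 -118.2659] [281.0668 182.6363]
5.925 [-31.4929  -0.1409  -1.1312  89.012   -0.0002  86.744 ] [ 0.537 -0.177  0.3  ] [-179.9976    0.0001   61.763 ] [281.4974 181.5997]
```

View pics/cols.png

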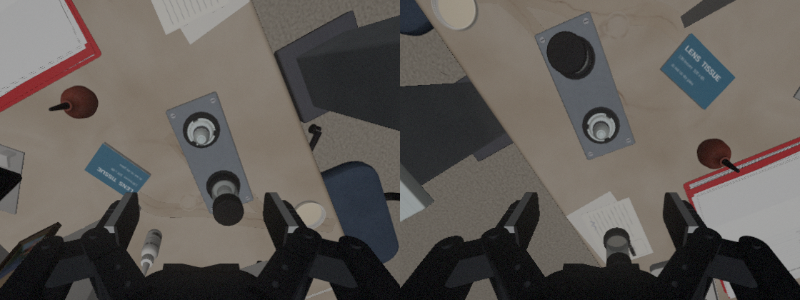

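The collar sits at about (281,182) px in both wrist views, seen from opposite sides. I fit the black seal ring's outline in each view and average the two. After that I look at the cover from two sides the same way.

```bash
cat >> h.py <<'E'
def fit(im,cal,P,z,rad,thr=60,dbg=None):
    "ellipse of the dark blob whose outline is a circle at height z near P -> world centre, radius"
    g=cv2.cvtColor(im,cv2.COLOR_BGR2GRAY);u=proj(cal,[*P,z]);pr=np.linalg.norm(proj(cal,[P[0]+rad,P[1],z])-u)
    m=np.zeros_like(g);cv2.circle(m,tuple(int(v) for v in u),int(pr*1.5),255,-1)
    b=((g<thr)&(m>0)).astype(np.uint8)*255
    cs=cv2.findContours(b,cv2.RETR_EXTERNAL,cv2.CHAIN_APPROX_NONE)[0];c=max(cs,key=cv2.contourArea)
    c=cv2.convexHull(c).reshape(-1,2)
    if dbg: d=im.copy();cv2.polylines(d,[c.astype(int)],1,(0,255,0),1);cv2.imwrite(dbg,d)
    W=np.array([onz(cal,x,z)[:2] for x in c]);(cx,cy),r=cv2.minEnclosingCircle((W*1e3).astype(np.float32))
    A=np.c_[2*W,np.ones(len(W))];s=np.linalg.lstsq(A,(W**2).sum(1),rcond=None)[0]
    return s[:2],np.sqrt(s[2]+s[:2]@s[:2]),np.array([cx,cy,r])/1e3
E
python3 - <<'E'
from h import *
import json
np.set_printoptions(precision=4,suppress=True)
L=json.load(open("col.json"))
for i in(0,1):
    w={k:np.array(v) for k,v in L[i].items()};im=cv2.imread(f"pics/col{i}.png")
    for thr in(45,60):
        print(i,thr,*fit(im,w,(.538,-.177),.022,.0275,thr,f"pics/fc{i}.png"))
P=np.array([.4527,-.4005]);L=[]
for i,q6 in enumerate((-60,120)):
    j=robot.ik([P[0],P[1],.30],[180,0,90]); yaw=j[0]-q6+180
    robot.move_pose([P[0],P[1],.30],[180,0,yaw]); robot.pause(.3)
    w=robot.get_calibration("wrist");im=robot.grab_frame("wrist");o=robot.observe()
    cv2.imwrite(f"pics/cov{i}.png",im);L.append({k:np.asarray(v).tolist() for k,v in w.items()})
    print(o["time"],o["q"],proj(w,[*P,.082]))
    for thr in(45,60): print(*fit(im,w,P,.082,.0225,thr,f"pics/fv{i}.png"))
json.dump(L,open("cov.json","w"))
I=[cv2.imread(f"pics/f{k}{i}.png")[80:320,140:420] for k in"cv" for i in(0,1)]
cv2.imwrite("pics/fits.png",cv2.resize(np.vstack([np.hstack(I[:2]),np.hstack(I[2:])]),(700,600)))
E
```

```text
0 45 [ 0.5378 -0.1746] 0.02961309641198188 [ 0.5378 -0.1743  0.0301]
0 60 [ 0.5377 -0.1745] 0.030071793534856128 [ 0.5376 -0.1747  0.0304]
1 45 [ 0.538 -0.173] 0.02945427259012049 [ 0.5379 -0.173   0.0298]
1 60 [ 0.5382 -0.1731] 0.030128689131586638 [ 0.5382 -0.1732  0.0303]
8.5167 [-53.8702   6.6976   5.9487  89.2516  -0.0001 -59.9949] [281.4599 194.2966]
[ 0.4478 -0.4004] 0.024406897821951223 [ 0.4473 -0.4003  0.0263]
[ 0.4465 -0.4033] 0.026054814182844364 [ 0.4464 -0.4036  0.0275]
11.5167 [-53.881    6.7009   5.9511  89.2522  -0.0008 119.9958] [280.9935 193.4815]
[ 0.4585 -0.4007] 0.025849516096317107 [ 0.4582 -0.4021  0.0272]
[ 0.4594 -0.4   ] 0.02664220487117877 [ 0.4588 -0.3995  0.028 ]
```

View pics/fits.png

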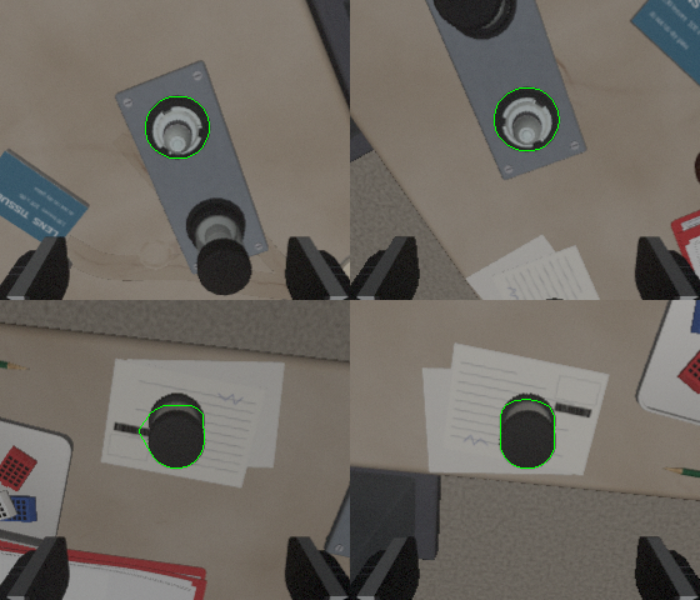

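The seal ring fits in both views, so the collar is at about (0.538, -0.174). The cover outlines ran into the skirt and a pen. Their errors mirror each other, and the mean (0.453, -0.4005) agrees with the top view. I grip once, then again at 90° to centre the cover, then lift and carry it.

```bash
python3 - <<'E'
from h import *
np.set_printoptions(precision=4,suppress=True)
P=np.array([.4531,-.4005]);q1=robot.observe()["q"][0]
robot.move_pose([*P,.20],[180,0,q1-110+180])
robot.line_to([*P,.127],vel=.1)
robot.set_gripper(.0);o=robot.observe();print("grip1",o["gripper_width"],o["gripper_force"],o["ft_force"],o["tool_pos"])
robot.set_gripper(.07)
robot.move_pose([*P,.127],[180,0,q1-20+180])
robot.set_gripper(.0);o=robot.observe();print("grip2",o["gripper_width"],o["gripper_force"],o["ft_force"],o["tool_pos"],o["tcp_rot"],o["time"])
robot.line_to([*P,.26],vel=.12);robot.pause(.2)
o=robot.observe();print("lift",o["gripper_width"],o["gripper_force"],o["ft_force"],o["time"])
C=[.538,-.1738]
j=robot.ik([*C,.25],[180,0,120]);robot.move_pose([*C,.25],[180,0,j[0]-20+180]);robot.pause(.2)
o=robot.observe();print(o["tool_pos"],o["tcp_rot"],o["ft_force"],o["torque"],o["q"],o["time"])
s=robot.get_calibration("scene")
a=robot.grab_frame("scene");b=robot.grab_frame("wrist");cv2.imwrite("pics/sc2.png",a);cv2.imwrite("pics/wr2.png",b)
a=a.copy()
for z in(.034,.073): cv2.circle(a,tuple(int(v) for v in proj(s,[*C,z])),1,(0,0,255),-1)
cv2.imwrite("pics/v2.png",np.hstack([cv2.resize(a[100:300,150:350],(400,400)),cv2.resize(b,(400,400))]))
E
```

```text
grip1 0.04319424437074054 61.09693659818731 [0.102  0.4157 5.5904] [ 0.4534 -0.4009  0.1278]
grip2 0.043180028023657606 60.86631258367561 [-0.6438 -0.9101  2.6236] [ 0.4532 -0.4007  0.1273] [179.997    0.0307 106.101 ] 15.475
lift 0.04331254179050755 60.8843700774014 [ 0.6863 -0.1964 -0.8732] 16.9333
[ 0.5378 -0.1752  0.2499] [-179.9938    0.0031  128.7139] [-0.36   -0.5991 -0.7194] [-0.018  -0.0464  0.016 ] [-31.2867  -0.2838  -6.4659  83.8171  -0.0069  19.9995] 18.0917
```

View pics/v2.png

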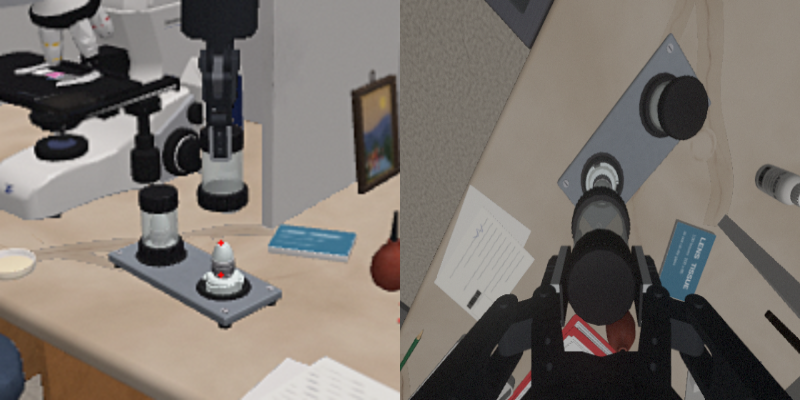

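The cover is gripped, hanging vertical over the lens, with the neighbour clear. I correct the settling offset and lower it with the force guard on.

```bash
cat >> h.py <<'E'
C=np.array([.538,-.1738]);Z0=.1453   # rim height over collar origin = TCP z - Z0
def st(tag):
    o=robot.observe();t=o["tool_pos"]
    print(tag,"t%.2f"%o["time"],"dxy",np.round((t[:2]-C)*1e3,2),"rim %.2f"%((t[2]-Z0)*1e3),"F",np.round(o["ft_force"],1),"M",np.round(o["torque"],2),"yaw %.1f"%o["tcp_rot"][2],"q6 %.1f"%o["q"][5],"w %.4f"%o["gripper_width"]);return o
E
python3 - <<'E'
from h import *
st("0");robot.line_to([*C,.25],vel=.05);robot.pause(.3);st("1")
g=robot.line_to([*C,Z0+.016],vel=.06,guard=5);print(g);robot.pause(.3);st("2")
if not g:
    g=robot.line_to([*C,Z0+.004],vel=.01,guard=6);print(g);st("3");robot.pause(.3);st("4")
E
```

```text
0 t18.19 dxy [-0.19 -0.95] rim 104.67 F [-0.9  0.5 -0.5] M [-0.05  0.01 -0.05] yaw 128.8 q6 20.0 w 0.0434
1 t18.74 dxy [0.02 0.07] rim 104.71 F [-0.1 -0.2  0.1] M [0.05 0.02 0.06] yaw 128.9 q6 20.0 w 0.0430
False
2 t20.67 dxy [ 0.04 -0.02] rim 16.11 F [-0.6 -0.2 -0.3] M [ 0.01 -0.03 -0.05] yaw 128.8 q6 20.0 w 0.0432
True
3 t21.42 dxy [ 0.09 -0.1 ] rim 9.28 F [-1.   0.5  6.9] M [ 0.06  0.13 -0.  ] yaw 128.8 q6 20.0 w 0.0431
4 t21.72 dxy [ 0.11 -0.1 ] rim 9.28 F [-0.6  0.6  5.3] M [ 0.05  0.13 -0.02] yaw 128.8 q6 20.0 w 0.0432
```

```bash
python3 - <<'E'
from h import *
o=st("s");yaw=o["tcp_rot"][2];z=o["tool_pos"][2]-.0003;t0=o["time"]
for i in range(32):
    yaw+=4;robot.line_to([*C,z],rotation=[180,0,yaw],vel=.05)
    o=st(i);F=o["ft_force"][2];rim=o["tool_pos"][2]-Z0
    if F<3:
        g=robot.line_to([*C,max(z-.003,Z0+.0030)],vel=.015,guard=7);o=st("  down %s"%g);z=o["tool_pos"][2]-.0002
        if z-Z0<.0048: break
    else: z+=np.clip((F-8)*4e-5,-.0004,.0006)
    if o["ft_force"][2]>30 or o["time"]-t0>14: break
E
```

```text
s t21.72 dxy [ 0.11 -0.1 ] rim 9.28 F [-0.6  0.6  5.3] M [ 0.05  0.13 -0.02] yaw 128.8 q6 20.0 w 0.0432
0 t21.97 dxy [ 0.28 -0.22] rim 9.46 F [-0.3  0.5  4. ] M [-0.11  0.01  0.01] yaw 132.8 q6 16.1 w 0.0433
1 t22.22 dxy [ 0.45 -0.21] rim 9.53 F [0.4 0.2 5.5] M [ 0.03 -0.03  0.06] yaw 136.8 q6 12.1 w 0.0437
2 t22.47 dxy [ 0.53 -0.35] rim 9.59 F [ 0.3 -0.1  6.2] M [-0.09 -0.01  0.11] yaw 140.8 q6 8.1 w 0.0434
3 t22.72 dxy [ 0.48 -0.28] rim 9.44 F [ 0.8 -0.1  7.3] M [ 0.05 -0.06  0.13] yaw 144.7 q6 4.1 w 0.0434
4 t22.97 dxy [0.15 0.05] rim 8.84 F [-0.2  0.3  5.3] M [ 0.25 -0.11  0.08] yaw 148.7 q6 0.2 w 0.0434
5 t23.22 dxy [-0.36  0.2 ] rim 7.87 F [-0.2  0.3 -0.5] M [ 0.02  0.01 -0.05] yaw 152.6 q6 -3.8 w 0.0431
  down False t23.57 dxy [-0.17  0.07] rim 5.17 F [ 0.6 -0.3 -0.2] M [-0.05  0.01  0.03] yaw 152.8 q6 -4.0 w 0.0435
6 t23.82 dxy [-0.03  0.03] rim 4.92 F [ 0.1  0.1 -0.8] M [0.04 0.01 0.  ] yaw 156.7 q6 -7.9 w 0.0432
  down False t24.10 dxy [ 0.2  -0.12] rim 3.25 F [0.4 0.2 1.1] M [-0.06 -0.09 -0.01] yaw 156.8 q6 -8.0 w 0.0433
```

It dropped in: the rim is at 3.2 mm with almost no force. Now I screw it clockwise, letting the height follow and watching the turning moment.

```bash
python3 - <<'E'
from h import *
o=st("s");y0=yaw=o["tcp_rot"][2];z=Z0+.0027
robot.line_to([*C,z],vel=.01);st("p")
for i in range(40):
    d=5 if y0-yaw<70 else 3
    yaw-=d;robot.line_to([*C,z],rotation=[180,0,yaw],vel=.05)
    o=st(i);F=o["ft_force"][2]
    if abs(o["torque"][2])>.32 or abs(F)>35 or o["time"]>45 or y0-yaw>122: break
    z=max(z+np.clip((F-4)*6e-5,-.0004,.0004),Z0+.0008)
print("turned",y0-o["tcp_rot"][2])
robot.pause(.3);st("e")
E
```

```text
s t24.10 dxy [ 0.2  -0.12] rim 3.25 F [0.4 0.2 1.1] M [-0.06 -0.09 -0.01] yaw 156.8 q6 -8.0 w 0.0433
p t24.35 dxy [ 0.15 -0.08] rim 2.91 F [0.3 0.2 1.2] M [-0.02 -0.22 -0.06] yaw 156.8 q6 -8.0 w 0.0434
0 t24.60 dxy [0.03 0.01] rim 2.79 F [-0.  -0.5  1.9] M [ 0.06 -0.   -0.  ] yaw 151.9 q6 -3.1 w 0.0435
1 t24.85 dxy [ 0.05 -0.  ] rim 2.67 F [-0.2  0.1  3.2] M [ 0.01 -0.01  0.  ] yaw 147.0 q6 1.8 w 0.0433
2 t25.10 dxy [ 0.06 -0.03] rim 2.63 F [0.4 0.5 2.7] M [ 0.09 -0.11 -0.05] yaw 142.1 q6 6.8 w 0.0430
3 t25.35 dxy [ 0.04 -0.06] rim 2.51 F [-0.1  0.1  2.6] M [ 0.06 -0.05 -0.02] yaw 137.1 q6 11.8 w 0.0435
4 t25.60 dxy [ 0.05 -0.05] rim 2.45 F [-0.5  0.4  3.6] M [ 0.08  0.   -0.05] yaw 132.1 q6 16.8 w 0.0433
5 t25.85 dxy [ 0.06 -0.04] rim 2.41 F [-0.3  0.4  2.6] M [ 0.1  -0.07 -0.  ] yaw 127.1 q6 21.8 w 0.0434
6 t26.10 dxy [ 0.06 -0.04] rim 2.34 F [-0.2  0.8  3. ] M [ 0.04 -0.1  -0.05] yaw 122.1 q6 26.8 w 0.0436
7 t26.35 dxy [ 0.06 -0.05] rim 2.26 F [0.2 0.3 4. ] M [ 0.07 -0.12 -0.03] yaw 117.1 q6 31.8 w 0.0431
8 t26.60 dxy [ 0.02 -0.07] rim 2.24 F [ 0.6 -0.5  3.4] M [ 0.08 -0.14 -0.03]
[... 986 characters left out ...]
.70 F [ 0.6 -0.1  0.9] M [-0.01 -0.24 -0.04] yaw 72.0 q6 76.9 w 0.0434
19 t29.35 dxy [-0.07  0.03] rim 1.63 F [-1.   0.6  1.7] M [ 0.16 -0.13 -0.03] yaw 68.9 q6 79.9 w 0.0437
20 t29.60 dxy [-0.01  0.03] rim 1.52 F [-0.1  1.4  1.8] M [ 0.13 -0.12 -0.08] yaw 65.9 q6 82.9 w 0.0432
21 t29.85 dxy [0.14 0.06] rim 1.44 F [1.2 1.8 2.6] M [ 0.27 -0.49 -0.03] yaw 63.0 q6 85.9 w 0.0437
22 t30.10 dxy [0.33 0.06] rim 1.39 F [3.6 1.2 0.3] M [ 0.32 -1.06  0.07] yaw 60.0 q6 88.9 w 0.0434
23 t30.35 dxy [0.32 0.07] rim 1.36 F [4.7 2.1 2.5] M [ 0.29 -1.01  0.76] yaw 57.0 q6 91.9 w 0.0434
turned 99.80442414544815
e t30.65 dxy [ 0.24 -0.02] rim 1.32 F [3.9 2.7 4. ] M [ 0.38 -1.18  0.95] yaw 56.9 q6 92.0 w 0.0434
```

The stop was reached at 1.74 rad, where the moment jumped to 0.9 N m with the rim at about 1.4 mm. I release, back off straight up and check.

```bash
python3 - <<'E'
from h import *
robot.set_gripper(.085);robot.pause(.2);st("open")
o=robot.observe();p=o["tool_pos"];robot.line_to([p[0],p[1],.30],vel=.12);robot.pause(.3);st("up")
w=robot.get_calibration("wrist");b=robot.grab_frame("wrist");a=robot.grab_frame("scene")
s=robot.get_calibration("scene")
cv2.imwrite("pics/sc3.png",a)
cv2.imwrite("pics/v3.png",np.hstack([cv2.resize(a[150:270,190:310],(400,400),interpolation=cv2.INTER_CUBIC),cv2.resize(b[60:340,140:420],(400,400))]))
E
```

```text
open t31.34 dxy [-0.02  0.  ] rim 1.10 F [ 0.1 -0.8  0.7] M [0.01 0.01 0.05] yaw 56.8 q6 92.1 w 0.0852
up t33.08 dxy [-0.11  0.05] rim 154.43 F [-0.5 -0.2  0.8] M [0.01 0.04 0.01] yaw 56.8 q6 92.0 w 0.0851
```

View pics/v3.png

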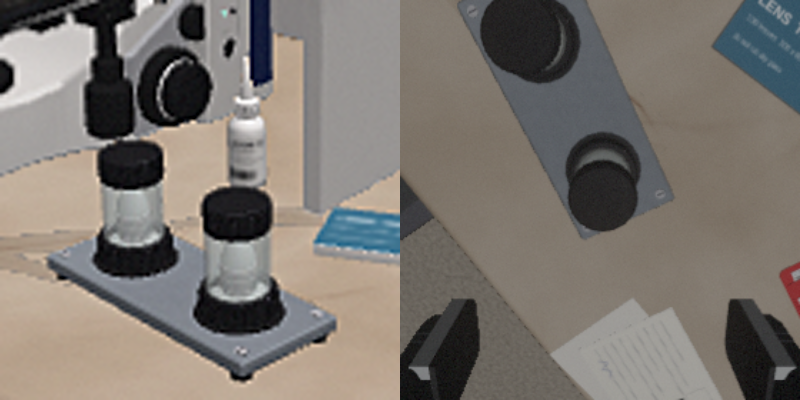

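The cover stands level and fully seated, matching its neighbour, and the gripper is clear. I hand the job in.

```bash
python3 -c "
from plant import robot
print(robot.job_done())"
```

```text
the job is handed in; nothing more can be done
None
```

The dust cover is back on the objective, screwed clockwise 1.74 rad to its stop (rim about 1.4 mm) and left level; the arm is clear and the job is handed in at about 33 s, with no verdict shown.

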